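# Snap the stop clip onto the board rack's rod

## Robot

A 6-joint arm with a two-finger parallel gripper is mounted at the origin on the work surface. World frame = base frame: x ahead of the robot, y to its left, z up, the work surface at z = 0. Lengths are in m, angles in rad, forces in N, time in s.
With the tool pointing down it reaches from about 0.25 to 0.725 m from the base axis. Payload 4 kg.
Tool frame: the origin (TCP) lies between the finger pads; the fingertips stand 8 mm ahead of it and the grasp point (between the pads) lies 11 mm behind it (bot.tip_reach is the distance from the TCP to the fingertips, in m); z points along the fingers, y is the line along which they close (so a half turn about z gives the same grasp; the last joint's range is limited). The gripper opens to 85 mm and grips with 20 to 120 N. Pads are 22 mm wide; open, the fingers measure 114 mm over their backs; the gripper's body (76 mm by 85 mm) begins 54 mm behind the grasp point. The pads swing forward as they close: fully open they stand 13 mm farther back than shut.
Start: joints at [1.127, 0.241, 0.005, 1.335, 0, 1.571], TCP at [0.215, 0.452, 0.239] pointing down, gripper open.
Joint ranges: [-2.72, 2.72], [-1.05, 1.87], [-1.09, 1.28], [-1.99, 2.15], [-1.42, 1.44], [-3.14, 3.14]. Speed limits (rad/s): [2.79, 2.79, 3.14, 3.14, 3.14, 3.14].

## Interface

Orientations are given as a unit quaternion [x, y, z, w].
In Python, from workcell import bot gives the robot as it stands.
- The arm moves only by the tool move_arm, never from a script. Its argument "deltas" is a list of rows, each a list of 7 numbers: the opening, from 0 (shut) to 1 (fully open), then the shift along the tool's x, y, z in mm, then the turn, a rotation vector about the tool's x, y, z in degrees. In form: [[gripper, tx, ty, tz, ax, ay, az], ...]. A call has 1 to 10 rows; each row shifts and turns the commanded pose from where the row before left it, along the tool's axes as they then stand; what a row does not reach is not made up. A row lasts 1/12 s, in which the tool goes at most 41.7 mm and 7.16 degrees, less where a joint would pass 70% of its speed; a pose out of reach is approached as far as the arm can. A call is refused whole if a number of a shift passes 41.7 or a number of a turn 7.16, either way. A call with a gripper value outside its range is refused whole. The fingers move at their own pace and stop on an object; the grip force is fixed at half the most. Time passes only in rows, so rows that do not move let the fingers close. It gives the time, the measured TCP pose, the force, the opening and the grip force at its end, in the units of the state.
- bot.get_obs(): the state, without advancing time (a new reading comes with each control period).
- bot.camera(name): name is "scene" or "top"; returns the picture (480x640x3 uint8, blue, green, red); there is no depth.
- bot.calibration(name): a dict with "K" (3x3 intrinsics, pixels), "dist_coeffs" ([k1, k2, p1, p2, k3] as OpenCV has them; the pictures are not rectified), "position" and "orientation" of the camera in the world. Camera axes: x right, y down, z forward; pixel columns grow to the right and rows downward; lengths in m; the calibration is good to about 2 mm. A picture is of the moment at which its call begins. calibration takes no time and is no camera call.
- bot.job_done(): hands the job in; it is judged then, once.
Trained networks look in the newest picture that a camera, given by its name, has taken for a name from the list of things; names that differ only in an ending like _2 or _b are one class to them, and where a whole thing is asked for, a point or a joint stands for the part that bears it (a point fixed in the world has none). Each returns a list of dicts, best first, with "conf" (0 to 1); they miss things now and then, are a little off and sometimes report something else, mostly with a low value. They report only what shows in the picture. A call takes as long as a camera call. They do not tell look-alikes from the thing itself.
- bot.outline_of(query, camera): "pixels" (480x640 bool, what is visible of it) and "rect" ([left, top, width, height] in pixels, round what is visible of it).
The state is a dict: "clock": time; "joint_pos": joint angles; "joint_vel": joint speeds; "tau": joint torques, N m; "eef_pos": TCP position; "tool_rot": TCP orientation; "ft_force": force on the tool from outside, world axes, zero at the start; "ft_torque": the same for the moment, N m; "grip_width": finger opening in m; "grasp_force": force on a finger pad.
Only numpy, scipy, OpenCV 4.12 (cv2) and the standard library are available. Lean on these libraries where they do the work, as an engineer would, in place of code of your own. Each camera call takes 0.05 s, during which the arm holds its last target. There are 200 camera calls.

## Task

Press the red open clip, gap first, down onto the bare stretch of the rack's steel rod, a few centimetres short of the metal end plate, until both jaws have snapped round the rod. Then slide it along the rod until it sits snug against the end plate, and let go. Press gently (never harder than about 20 N), do not shove the end plate along, and leave the tape measure, the jar and the screwdriver alone.

Things in the scene. Friction and masses are not known exactly. Their poses are not given: they have to be found in the camera images.
- rack: Wooden rack, fixed to the bench. Origin: centre of the underside of its 130 x 360 x 15 mm base board; z up, y along the rod. A round steel rod runs along y, over x = 0, between two posts (each 15 mm thick, 162 mm tall, 64 mm wide in x, at y = -165 and +165 mm). Bare rod reaches from the end plate along -y to the post at y = -157 mm.
- rod_low (a point): Middle of the rod's axis at its LOWEST setting, 75 mm above the rack's origin (a point fixed to the rack). The steel rod, 16 mm in diameter, can be set 0 to 45 mm higher in its posts' slots; how high is NOT measured: feel for it or look. It rests on rubber springs: pressed down it gives about 1 mm per 5 N (6 mm at most) and springs back.
- plate_face (a point): Point on the end plate's face that looks to the rack's -y, which the clip must meet; on its centre line, 45 mm above the bench whatever the rod's height. Aluminium plate, 12 mm thick, 90 mm wide in x, top 142 mm above the bench; the rod passes through a 24 mm slot, open at the top. Axes as the rack's. Boards stand behind it (+y). Slides along y only if pushed with over 25 N.
- clip_grip (a point): Red plastic clip, 75 g, loose on the bench, gap down. This point: middle of its upright grip tab (12 mm thick in its x, 30 mm long in y, reaching 17 mm above and 19 mm below this point), 50 mm above its feet, 37 mm above its bore axis. z up, y along the bore. Under the tab a crown 44 mm wide in x, 30 mm in y, 10 mm thick. Half a turn of yaw makes no difference.
- clip_bore (a point): Centre of the clip's bore (axis along y), 37 mm below clip_grip, 13 mm above its feet; on the rod's axis when home, the crown on the rod's top. Clip ends 15 mm either side along y. Two sprung jaws hang below the crown, gap 11 mm at rest: snapping over the rod takes about 10 N downwards while the rod sinks. Once home, it drags with 3 to 8 N when slid along.
- clip: The same clip; its origin is clip_bore and it carries the jaws.
- jaw_a (a joint): Opening angle of the clip's sprung jaw on its +x side (rad): 0 at rest, rises to 0.1 or 0.15 as its lip passes the rod, then falls: when home the two together come to about 0.08. This reading is noisy (0.01 rad): average it.
- jaw_b (a joint): The same for the jaw on the clip's -x side.
- tape: Yellow tape measure, loose, 65 x 35 x 62 mm; origin at the centre of its underside. Bystander.
- jar: White screw jar, loose, 60 mm in diameter, 85 mm tall; origin at the centre of its underside. Bystander.
- driver: Orange-handled screwdriver lying on the bench, loose, 190 mm long; handle to its -x. Bystander.
Mind the look-alikes: they are no part of the job. There is more than one size of the clip; the job needs the smaller.

How it is judged:
By the outcome, as a careful person would: the job done as asked, in the order asked, and still so for the second after the job is handed in, with the robot touching nothing.
It also fails if it takes over 67 s, if anything falls off the work surface, if the arm or the gripper's body presses on something with over 40 N, if the wrist force passes 120 N, or if a joint passes its speed limit or range.

## Working session

There is one attempt and no reset: what is moved stays moved. The work goes in short steps, Python scripts to look and compute and a tool call to move; the robot and the scene stay as the last step left them, time stands still between calls to the robot, and variables do not carry over. Pictures are saved under pics/ and viewed, at most 10 in all, crops included, and the job is handed in when it is done.

Besides the shell and the picture viewer there is one more tool, called after "Emit:" by a JSON object that holds its "api" and its "payload". move_arm: Moves the arm, as the interface text tells. Its arguments: {"type":"object","properties":{"deltas":{"type":"array","items":{"type":"array","items":{"type":"number"}}}},"required":["deltas"]}

```bash
mkdir -p pics; cat > h.py <<'E'
import numpy as np, cv2
from scipy.spatial.transform import Rotation as R
from workcell import bot
def cal(n):
    c=bot.calibration(n); return np.array(c["K"]),np.array(c["dist_coeffs"]),np.array(c["position"]),R.from_quat(c["orientation"]).as_matrix()
def onplane(n,px,z):
    K,d,p,M=cal(n); u=cv2.undistortPoints(np.array(px,float).reshape(-1,1,2),K,d).reshape(-1,2)
    r=np.c_[u,np.ones(len(u))]@M.T
    z=np.broadcast_to(z,len(u)); return p+r*((z-p[2])/r[:,2])[:,None]
def proj(n,P):
    K,d,p,M=cal(n); Q=(np.array(P,float).reshape(-1,3)-p)@M
    return cv2.projectPoints(Q,np.zeros(3),np.zeros(3),K,d)[0].reshape(-1,2)
E
python3 - <<'E'
from h import *
o=bot.get_obs(); print(o["eef_pos"],o["tool_rot"],o["ft_force"],o["grip_width"],bot.tip_reach)
for n in("scene","top"):
    cv2.imwrite(f"pics/{n}0.png",bot.camera(n)); K,d,p,M=cal(n); print(n,p,M[:,2],K[0,0])
    for q in("rack","clip","plate_face","tape","jar","driver"):
        for r in bot.outline_of(q,n): 
            ys,xs=np.nonzero(r["pixels"]); print(n,q,round(r["conf"],2),r["rect"],xs.mean().round(1),ys.mean().round(1),len(xs))
E
```

```text
[0.21441017 0.45099772 0.23840701] [ 2.20095632e-01  9.75477723e-01 -1.03442768e-03 -2.35003862e-04] [-0.88680501  0.34760669  0.15527631] 0.0853453823397992 0.008
scene [ 1.08145191 -0.29909744  0.95916753] [-0.50006795  0.19412344 -0.84394795] 566.2492398562252
scene rack 0.94 [289.6, 134.4, 190.5, 153.0] 387.2 218.2 12785
scene clip 0.76 [197.0, 242.0, 24.5, 32.7] 207.7 258.8 468
scene clip 0.67 [388.8, 157.3, 58.7, 77.0] 415.4 200.2 2202
scene clip 0.6 [235.4, 226.4, 37.0, 43.9] 254.6 248.3 920
scene plate_face 0.56 [389.0, 156.7, 57.4, 78.0] 415.9 200.9 2048
scene tape 0.94 [197.2, 160.7, 30.6, 45.7] 212.5 181.4 783
scene tape 0.65 [391.0, 158.5, 56.2, 73.5] 415.3 200.5 2150
scene jar 0.79 [211.7, 307.5, 39.3, 48.6] 231.6 334.2 1467
scene driver 0.43 [197.5, 159.5, 31.6, 47.3] 212.8 180.8 747
top [ 0.43059106 -0.07709819  1.09956831] [ 0.10195968 -0.01611387 -0.99465802] 510.93904847976756
top rack 0.67 [149.3, 198.4, 191.0, 82.4] 246.7 237.6 11133
top clip 0.74 [410.2, 247.9, 13.9, 22.2] 415.7 257.8 348
top clip 0.72 [359.0, 237.4, 34.0, 25.6] 374.0 248.1 617
top clip 0.17 [373.1, 322.1, 27.3, 32.8] 389.0 339.8 734
top plate_face 0.55 [195.9, 209.5, 41.5, 59.0] 215.3 239.6 1514
top tape 0.6 [378.5, 320.2, 20.8, 32.8] 389.1 340.1 602
top jar 0.84 [401.2, 160.1, 30.1, 34.8] 416.0 177.2 794
top driver 0.56 [247.3, 96.3, 12.0, 84.3] 252.3 124.5 612
```

View pics/scene0.png

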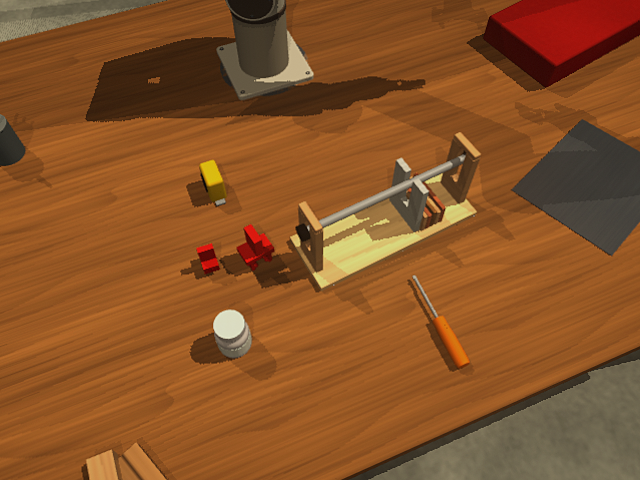

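View pics/top0.png

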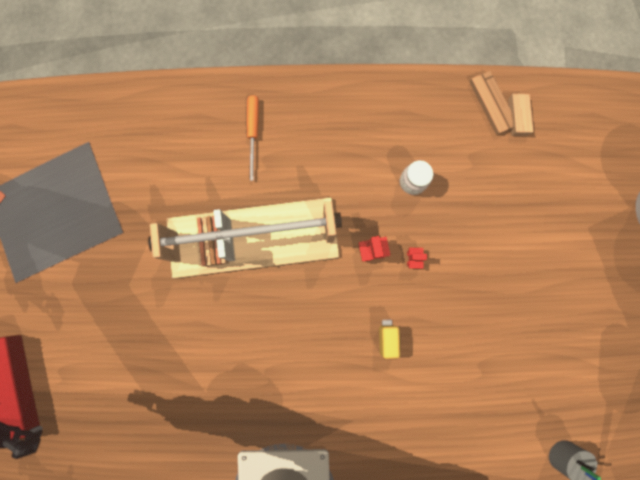

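The two red clips are at top (374,248), which is large, and (416,258), which is small. In the scene view they are at (255,248) and (208,259). The rack lies along world y, with its plate near top (220,238) and bare rod to the right of it. I'll zoom in to get the details.

```bash
python3 - <<'E'
from h import *
t=cv2.imread("pics/top0.png"); s=cv2.imread("pics/scene0.png")
def c(i,x,y,w,h,f): return cv2.resize(i[y:y+h,x:x+w],None,fx=f,fy=f,interpolation=cv2.INTER_CUBIC)
m=np.zeros((600,800,3),np.uint8)
m[:300,:800]=c(t,145,190,200,75+0,4)[:300]
m[300:600,:240]=c(t,395,235,40,50,6)
m[300:600,240:800]=c(s,290,130,140,75,4)
cv2.imwrite("pics/m1.png",m)
m=np.zeros((600,800,3),np.uint8)
m[:400,:]=c(s,290,190,200,100,4)
m[:]=c(s,285,125,200,150,4)
cv2.imwrite("pics/m2.png",m)
m=np.zeros((480,800,3),np.uint8); m[:,:400]=c(s,185,230,50,60,8); m[:,400:]=c(t,390,230,50,60,8)
cv2.imwrite("pics/m3.png",m)
for n in("top","scene"):
    for r in bot.outline_of("clip",n)[:3]:
        print(n,r["rect"])
E
```

```text
top [410.2, 247.9, 13.9, 22.2]
top [359.0, 237.4, 34.0, 25.6]
top [373.1, 322.1, 27.3, 32.8]
scene [197.0, 242.0, 24.5, 32.7]
scene [388.8, 157.3, 58.7, 77.0]
scene [235.4, 226.4, 37.0, 43.9]
```

View pics/m1.png

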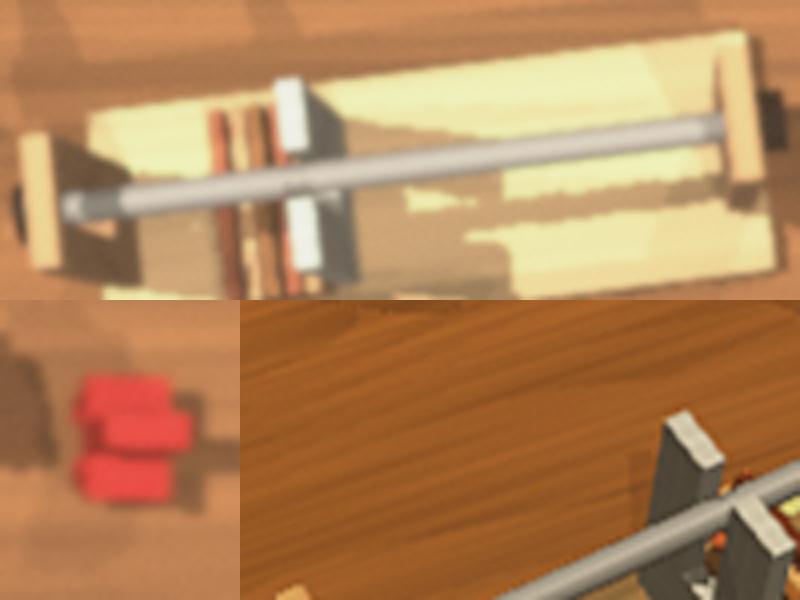

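View pics/m2.png

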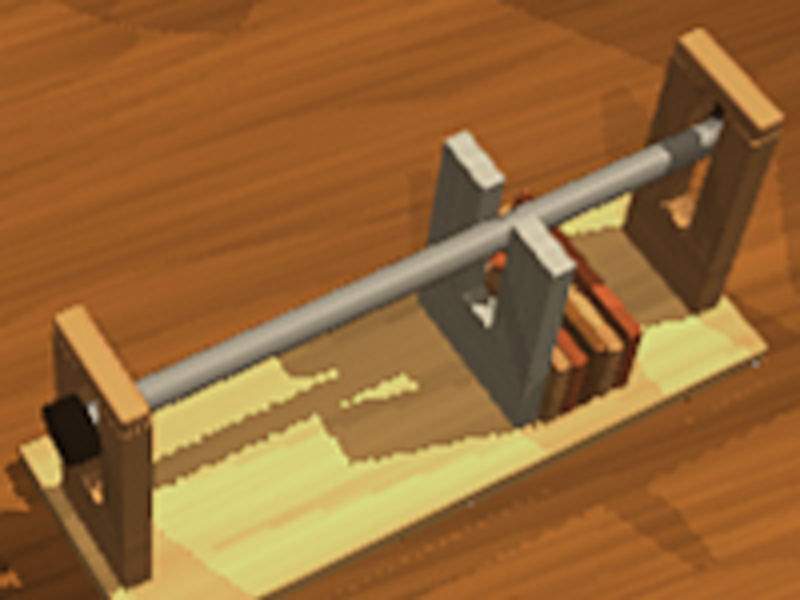

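View pics/m3.png

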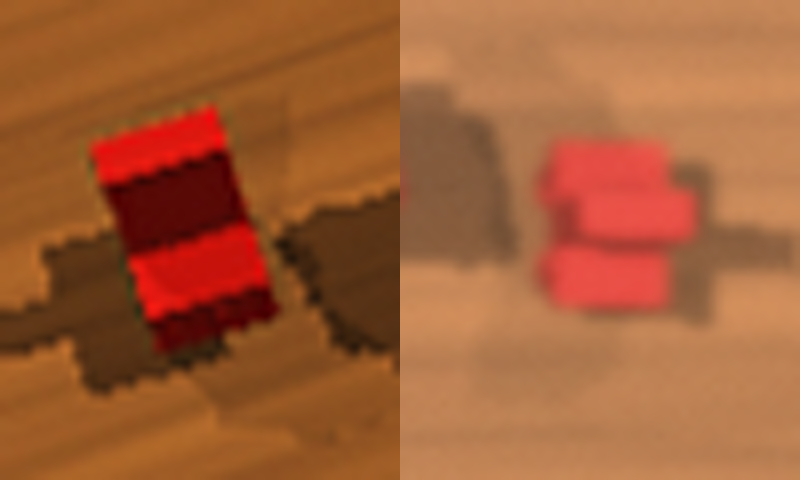

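The crops show the small clip's tab top centred at about (419.7,256.9) in top and (205,248.4) in scene. Corners of the rack, plate and rod are readable in both views, so I'll fit poses from them.

```bash
cat > fit.py <<'E'
from h import *
from scipy.optimize import least_squares
T=lambda x,y:(145+x/4,190+y/4)
S=lambda x,y:(285+x/4,125+y/4)
# local(x,y,z) or with 'p' plate / 'h' post
B=[("top",T(88,113),(.065,.18,.015)),("top",T(745,32),(.065,-.18,.015)),("top",T(775,268),(-.065,-.18,.015)),
   ("scene",S(765,347),(.065,.18,.015))]
P=[("top",T(300,78),(.045,0,.142)),("top",T(322,268),(-.045,0,.142)),("top",T(275,82),(.045,.012,.142)),
   ("scene",S(447,137),(-.045,0,.142)),("scene",S(467,130),(-.045,.012,.142)),("scene",S(555,278),(.045,0,.142)),("scene",S(577,265),(.045,.012,.142))]
H=[("scene",S(55,312),(-.032,-.1725,0)),("scene",S(85,306),(-.032,-.1575,0)),("scene",S(120,425),(.032,-.1725,0)),("scene",S(150,412),(.032,-.1575,0)),
   ("scene",S(680,37),(-.032,.1575,0)),("scene",S(700,28),(-.032,.1725,0)),("scene",S(757,133),(.032,.1575,0)),("scene",S(783,118),(.032,.1725,0)),
   ("top",T(715,35),(.032,-.1575,0)),("top",T(748,30),(.032,-.1725,0)),("top",T(765,180),(-.032,-.1725,0))]
RD=[("top",T(160,198)),("top",T(700,129)),("scene",S(147,393)),("scene",S(655,158))]
def f(v):
    x,y,a,h,py,ph=v[:6]; r=[]
    M=R.from_euler("z",a).as_matrix()
    for L,k in((B,0),(P,1),(H,2)):
        for n,px,l in L:
            l=np.array(l); 
            if k==1:l[1]+=py
            if k==2:l[2]=ph
            r+=list(proj(n,M@l+[x,y,0]).ravel()-px)
    for n,px in RD:
        q=proj(n,[M@[0,t,h]+[x,y,0] for t in(-.15,.15)]); d=(q[1]-q[0])/np.linalg.norm(q[1]-q[0]); e=np.array(px)-q[0]
        r.append(2*(d[0]*e[1]-d[1]*e[0]))
    return np.array(r)
s=least_squares(f,[.45,.1,0,.1,.05,.162],loss="soft_l1")
print("rack x y yawdeg rodz platey post",s.x[:2],np.degrees(s.x[2]),s.x[3:]); print(f(s.x).round(1))
# clip
def g(v):
    x,y,a=v; M=R.from_euler("z",a).as_matrix(); r=[]
    C=[("top",(390+178/8,230+188/8),(.006,.015,.067)),("top",(390+297/8,230+188/8),(.006,-.015,.067)),("top",(390+297/8,230+243/8),(-.006,-.015,.067)),("top",(390+178/8,230+243/8),(-.006,.015,.067)),
    ("top",(390+267/8,230+143/8),(.022,-.015,.031)),("top",(390+267/8,230+308/8),(-.022,-.015,.031)),
    ("scene",(185+92/8,230+148/8),(-.006,-.015,.067)),("scene",(185+215/8,230+105/8),(-.006,.015,.067)),("scene",(185+228/8,230+150/8),(.006,.015,.067)),("scene",(185+105/8,230+185/8),(.006,-.015,.067)),
    ("scene",(185+270/8,230+282/8),(.022,.015,.031)),("scene",(185+150/8,230+320/8),(.022,-.015,.031))]
    for n,px,l in C: r+=list(proj(n,M@np.array(l)+[x,y,0]).ravel()-px)
    return np.array(r)
c=least_squares(g,[.4,-.25,0],loss="soft_l1"); print("clip",c.x[:2],np.degrees(c.x[2])); print(g(c.x).round(1))
M=R.from_euler("z",s.x[2]).as_matrix()
for t in(0,-.03,-.045): print(t,M@[0,s.x[4]+t,s.x[3]]+[*s.x[:2],0])
for n,px in(("top",(374,240)),): print("big",onplane(n,[px],.05))
q=bot.get_obs()["tool_rot"]; print(R.from_quat(q).as_matrix().round(3))
E
python3 fit.py
```

```text
rack x y yawdeg rodz platey post [0.55011451 0.05986825] 6.046538874895519 [0.11944517 0.04047248 0.1598649 ]
[-0.9 -0.5 -0.3 -0.9 -0.1 -0.2  0.4 -0.5 -0.7 -0.3 -1.3 -0.9 -0.7 -0.5
 -1.2  0.3 -0.8 -0.3 -0.7 -1.  -0.6 -0.3 -1.5  1.  -1.3 -0.9 -0.1 -0.2
  0.2 -0.5 -2.   0.4 -0.4 -0.2 -0.3 -0.6 -0.2  0.  -0.3  2.7 -0.6  3.
 -0.5 -0.7 -1.5 -0.6  0.1 -0.5]
clip [ 0.49891502 -0.28836304] -1.9067603855946327
[-0.3 -0.4 -0.6 -0.2 -0.6 -1.2 -0.2 -1.4 -0.6 -0.8 -0.5 -0.6 -0.8 -0.8
 -0.5 -0.3 -0.4 -0.8 -0.9 -0.2 -0.4 -0.6 -0.8 -0.4]
0 [0.54585129 0.10011556 0.11944517]
-0.03 [0.54901138 0.07028246 0.11944517]
-0.045 [0.55059142 0.05536591 0.11944517]
big [[ 0.53550172 -0.19838376  0.05      ]]
[[-0.903  0.429  0.   ]
 [ 0.429  0.903  0.   ]
 [ 0.     0.    -1.   ]]
```

Emit:
{"api": "move_arm", "payload": {"deltas": [[1, 0, 0, 0, 0, 0, 6.65], [1, 0, 0, 0, 0, 0, 6.65], [1, 0, 0, 0, 0, 0, 6.65], [1, 0, 0, 0, 0, 0, 6.65], [1, 0, 0, 0, 0, 0, 6.65], [1, 0, 0, 0, 0, 0, 6.65], [1, 0, 0, 0, 0, 0, 6.65], [1, 0, 0, 0, 0, 0, 6.65], [1, 0, 0, 0, 0, 0, 6.65], [1, 0, 0, 0, 0, 0, 6.65]]}}

```text
clock: 1.63
eef_pos: [0.2147, 0.4515, 0.2393]
tool_rot: [0.721, 0.693, 0.0, -0.0]
ft_force: [0.4, 0.1, 0.5]
grip_width: 0.0852
grasp_force: 0.0
```

Emit:
{"api": "move_arm", "payload": {"deltas": [[1, -30, 13, 0, 0, 0, 0], [1, -30, 13, 0, 0, 0, 0], [1, -30, 13, 0, 0, 0, 0], [1, -30, 13, 0, 0, 0, 0], [1, -30, 13, 0, 0, 0, 0], [1, -30, 13, 0, 0, 0, 0], [1, -30, 13, 0, 0, 0, 0], [1, -30, 13, 0, 0, 0, 0], [1, -30, 13, 0, 0, 0, 0], [1, -30, 13, 0, 0, 0, 0]]}}

```text
clock: 2.47
eef_pos: [0.3348, 0.1459, 0.2396]
tool_rot: [0.719, 0.695, 0.0, 0.0]
ft_force: [1.2, 0.8, -0.9]
grip_width: 0.0854
grasp_force: 0.0
```

Emit:
{"api": "move_arm", "payload": {"deltas": [[1, -30, 13, 0, 0, 0, 0], [1, -30, 13, 0, 0, 0, 0], [1, -30, 13, 0, 0, 0, 0], [1, -30, 13, 0, 0, 0, 0], [1, -30, 13, 0, 0, 0, 0], [1, -30, 13, 0, 0, 0, 0], [1, -30, 13, 0, 0, 0, 0], [1, -30, 13, 0, 0, 0, 0], [1, -30, 13, 0, 0, 0, 0], [1, -30, 13, 0, 0, 0, 0]]}}

```text
clock: 3.3
eef_pos: [0.4547, -0.1586, 0.2394]
tool_rot: [0.719, 0.695, 0.0, 0.0]
ft_force: [-0.4, -0.2, 0.0]
grip_width: 0.0852
grasp_force: 0.0
```

Emit:
{"api": "move_arm", "payload": {"deltas": [[1, -25.5, 9.9, 0, 0, 0, 0], [1, -25.5, 9.9, 0, 0, 0, 0], [1, -25.5, 9.9, 0, 0, 0, 0], [1, -25.5, 9.9, 0, 0, 0, 0], [1, -25.5, 9.9, 0, 0, 0, 0], [0.6, 0, 0, 30, 0, 0, 0], [0.6, 0, 0, 30, 0, 0, 0], [0.6, 0, 0, 30, 0, 0, 0], [0.6, 0, 0, 30, 0, 0, 0], [0.6, 0, 0, 0, 0, 0, 0]]}}

```text
clock: 4.13
eef_pos: [0.4953, -0.2837, 0.1127]
tool_rot: [0.719, 0.695, -0.002, -0.006]
ft_force: [-1.6, 1.0, -1.2]
grip_width: 0.0515
grasp_force: 0.0
```

```bash
python3 - <<'E'
from h import *
o=bot.get_obs(); print(o["eef_pos"],o["tool_rot"])
s=bot.camera("scene")[190:310,120:280]; t=bot.camera("top")[200:320,350:510]
cv2.imwrite("pics/n1.png",np.hstack([cv2.resize(i,(400,300),interpolation=3) for i in(s,t)]))
E
```

```text
[ 0.49533839 -0.28371933  0.11273767] [ 0.71898255  0.69499994 -0.00174288 -0.00601077]
```

View pics/n1.png

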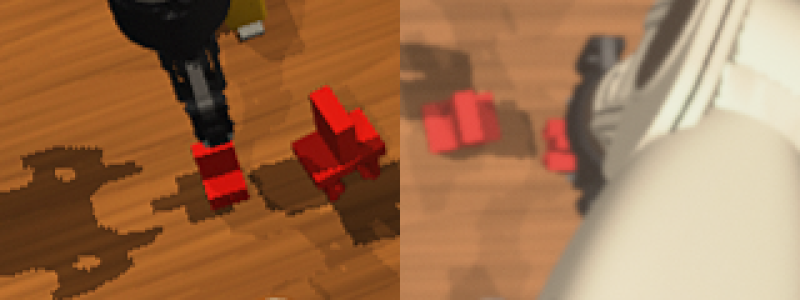

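The fingers hang over the small clip, with the larger one well clear. The arm may still be settling, so I'll let it come to rest.

Emit:
{"api": "move_arm", "payload": {"deltas": [[0.6, 0, 0, 0, 0, 0, 0], [0.6, 0, 0, 0, 0, 0, 0], [0.6, 0, 0, 0, 0, 0, 0]]}}

```text
clock: 4.48
eef_pos: [0.501, -0.2867, 0.1218]
tool_rot: [0.719, 0.695, 0.001, 0.002]
ft_force: [0.4, -0.8, -0.7]
grip_width: 0.0511
grasp_force: 0.0
```

Emit:
{"api": "move_arm", "payload": {"deltas": [[0.6, -1, -1.3, 15, 0, 0, 0], [0.6, 0, 0, 15, 0, 0, 0], [0.6, 0, 0, 15, 0, 0, 0], [0.6, 0, 0, 15, 0, 0, 0], [0.6, 0, 0, 10, 0, 0, 0], [0.6, 0, 0, 5, 0, 0, 0], [0.6, 0, 0, 0, 0, 0, 0], [0.6, 0, 0, 0, 0, 0, 0], [0.6, 0, 0, 0, 0, 0, 0]]}}

```text
clock: 5.23
eef_pos: [0.499, -0.2874, 0.0454]
tool_rot: [0.719, 0.695, 0.0, 0.001]
ft_force: [0.2, 1.0, -0.3]
grip_width: 0.0513
grasp_force: 0.0
```

Emit:
{"api": "move_arm", "payload": {"deltas": [[0, 0, 0, 0, 0, 0, 0], [0, 0, 0, 0, 0, 0, 0], [0, 0, 0, 0, 0, 0, 0], [0, 0, 0, 0, 0, 0, 0], [0, 0, 0, 0, 0, 0, 0], [0, 0, 0, 0, 0, 0, 0], [0, 0, 0, 0, 0, 0, 0], [0, 0, 0, 0, 0, 0, 0]]}}

```text
clock: 5.9
eef_pos: [0.4985, -0.287, 0.0448]
tool_rot: [0.719, 0.695, 0.0, 0.0]
ft_force: [-0.5, 0.7, 4.9]
grip_width: 0.0112
grasp_force: 59.9
```

Emit:
{"api": "move_arm", "payload": {"deltas": [[0, 0, 0, -15, 0, 0, 0], [0, 0, 0, -28, 0, 0, 0], [0, 0, 0, -28, 0, 0, 0], [0, 0, 0, -28, 0, 0, 0], [0, 0, 0, -28, 0, 0, 0], [0, 0, 0, -28, 0, 0, 0], [0, 0, 0, -28, 0, 0, 0], [0, 0, 0, -28, 0, 0, -2.65], [0, 0, 0, 0, 0, 0, -2.65], [0, 0, 0, 0, 0, 0, -2.65]]}}

```text
clock: 6.73
eef_pos: [0.4992, -0.2875, 0.2573]
tool_rot: [0.668, 0.744, 0.0, 0.002]
ft_force: [0.2, -0.4, -1.5]
grip_width: 0.0109
grasp_force: 59.2
```

Emit:
{"api": "move_arm", "payload": {"deltas": [[0, 27.6, 7.4, 0, 0, 0, 0], [0, 27.6, 7.4, 0, 0, 0, 0], [0, 27.6, 7.4, 0, 0, 0, 0], [0, 27.6, 7.4, 0, 0, 0, 0], [0, 27.6, 7.4, 0, 0, 0, 0], [0, 27.6, 7.4, 0, 0, 0, 0], [0, 27.6, 7.4, 0, 0, 0, 0], [0, 27.6, 7.4, 0, 0, 0, 0], [0, 27.6, 7.4, 0, 0, 0, 0], [0, 27.6, 7.4, 0, 0, 0, 0]]}}

```text
clock: 7.57
eef_pos: [0.5425, -0.0033, 0.2545]
tool_rot: [0.669, 0.743, -0.0, -0.001]
ft_force: [-0.4, -0.2, -0.1]
grip_width: 0.0112
grasp_force: 59.2
```

Emit:
{"api": "move_arm", "payload": {"deltas": [[0, 27.6, 7.4, 0, 0, 0, 0], [0, 27.6, 7.4, 0, 0, 0, 0], [0, 0, 0, 15, 0, 0, 0], [0, 0, 0, 15, 0, 0, 0], [0, 0, 0, 15, 0, 0, 0], [0, 0, 0, 10, 0, 0, 0], [0, 0, 0, 0, 0, 0, 0], [0, 0, 0, 0, 0, 0, 0], [0, 0, 0, 0, 0, 0, 0], [0, 0, 0, 0, 0, 0, 0]]}}

```text
clock: 8.4
eef_pos: [0.5525, 0.0516, 0.2014]
tool_rot: [0.669, 0.743, 0.001, 0.001]
ft_force: [-0.5, 0.2, 0.5]
grip_width: 0.0108
grasp_force: 59.2
```

```bash
python3 - <<'E'
from h import *
o=bot.get_obs(); print(o["eef_pos"],o["tool_rot"],o["ft_force"],o["ft_torque"])
s=bot.camera("scene"); t=bot.camera("top"); cv2.imwrite("pics/s2.png",s); cv2.imwrite("pics/t2.png",t)
cv2.imwrite("pics/n2.png",np.hstack([cv2.resize(s[120:270,290:440],(400,400),interpolation=3),cv2.resize(t[190:290,190:290],(400,400),interpolation=3)]))
E
```

```text
[0.55249452 0.05161823 0.20139134] [6.69138769e-01 7.43136781e-01 7.40607808e-04 6.95609183e-04] [-0.51546776  0.23239149  0.53449906] [-0.02702596  0.03261375  0.02693857]
```

View pics/n2.png

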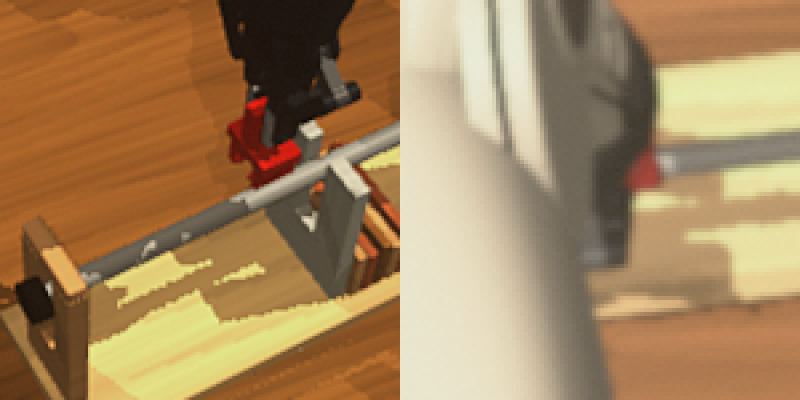

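The clip hangs above the rod just short of the plate. I'll compare its predicted corners with those seen, which are crown corners near crop (230,125), (262,168) and (300,150).

```bash
python3 - <<'E'
from h import *
p=np.array([.5525,.0516,.2014]); M=R.from_euler("z",6.05,degrees=True).as_matrix()
for l in((-.022,-.015,.018),(.022,-.015,.018),(.022,.015,.018),(-.006,-.015,.054),(-.006,.015,.054),(.006,-.015,.054)):
    w=p+[0,0,-.032]+M@np.array(l); q=proj("scene",w)[0]; u=proj("top",w)[0]; print(l,((q-[290,120]+.5)*2.667).round(),((u-[190,190]+.5)*4).round())
s=cv2.imread("pics/s2.png")[120:270,290:440]; t=cv2.imread("pics/t2.png")[190:290,190:290]
for n,i,o,f in(("scene",s,(290,120),400/150),("top",t,(190,190),4.)):
    m=cv2.resize(i,(400,400),interpolation=3)
    for L in([(-.022,-.015,.018),(.022,-.015,.018),(.022,.015,.018),(-.022,.015,.018)],[(-.006,-.015,.054),(.006,-.015,.054),(.006,.015,.054),(-.006,.015,.054)]):
        q=(proj(n,[p+[0,0,-.032]+M@np.array(l) for l in L])-o+.5)*f
        cv2.polylines(m,[q.astype(int)],True,(255,255,0),1)
    Rk=np.array([.5508,.0606,0])
    for x in(-.008,.008):
        q=(proj(n,[Rk+M@np.array([x,y,.119]) for y in(-.15,.03)])-o+.5)*f
        cv2.polylines(m,[q.astype(int)],False,(0,255,0),1)
    if n=="scene": a=m
cv2.imwrite("pics/n3.png",np.hstack([a,m]))
E
```

```text
(-0.022, -0.015, 0.018) [229. 124.] [255. 188.]
(0.022, -0.015, 0.018) [265. 170.] [245.  92.]
(0.022, 0.015, 0.018) [304. 152.] [179. 100.]
(-0.006, -0.015, 0.054) [247. 104.] [241. 142.]
(-0.006, 0.015, 0.054) [287.  87.] [173. 151.]
(0.006, -0.015, 0.054) [257. 117.] [238. 115.]
```

View pics/n3.png

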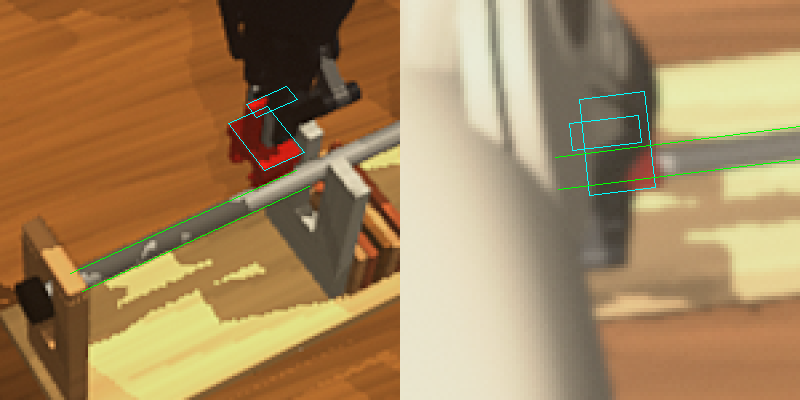

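The predicted outlines match both pictures to about 1 mm. I'll shift 0.8 mm and go down.

Emit:
{"api": "move_arm", "payload": {"deltas": [[0, 0, -0.8, 10, 0, 0, 0], [0, 0, 0, 10, 0, 0, 0], [0, 0, 0, 6, 0, 0, 0], [0, 0, 0, 3, 0, 0, 0], [0, 0, 0, 2, 0, 0, 0], [0, 0, 0, 0, 0, 0, 0], [0, 0, 0, 0, 0, 0, 0]]}}

```text
clock: 9.08
eef_pos: [0.551, 0.0517, 0.1693]
tool_rot: [0.669, 0.743, -0.0, -0.0]
ft_force: [0.9, 0.2, -1.1]
grip_width: 0.0115
grasp_force: 59.2
```

Emit:
{"api": "move_arm", "payload": {"deltas": [[0, 0, 0, 1, 0, 0, 0], [0, 0, 0, 1, 0, 0, 0], [0, 0, 0, 1, 0, 0, 0], [0, 0, 0, 0, 0, 0, 0], [0, 0, 0, 0, 0, 0, 0]]}}

```text
clock: 9.5
eef_pos: [0.551, 0.0517, 0.1663]
tool_rot: [0.669, 0.743, -0.0, 0.0]
ft_force: [0.6, 0.1, -0.0]
grip_width: 0.0112
grasp_force: 59.2
```

Emit:
{"api": "move_arm", "payload": {"deltas": [[0, 0, 0, 1, 0, 0, 0], [0, 0, 0, 1, 0, 0, 0], [0, 0, 0, 1, 0, 0, 0], [0, 0, 0, 0, 0, 0, 0], [0, 0, 0, 0, 0, 0, 0]]}}

```text
clock: 9.92
eef_pos: [0.5513, 0.0517, 0.1634]
tool_rot: [0.669, 0.743, 0.0, 0.0]
ft_force: [0.6, -0.3, -0.2]
grip_width: 0.011
grasp_force: 59.3
```

Emit:
{"api": "move_arm", "payload": {"deltas": [[0, 0, 0, 1, 0, 0, 0], [0, 0, 0, 1, 0, 0, 0], [0, 0, 0, 0, 0, 0, 0], [0, 0, 0, 0, 0, 0, 0]]}}

```text
clock: 10.25
eef_pos: [0.5514, 0.0517, 0.1622]
tool_rot: [0.669, 0.743, 0.001, 0.001]
ft_force: [-0.5, 0.4, 4.7]
grip_width: 0.0112
grasp_force: 60.1
```

Emit:
{"api": "move_arm", "payload": {"deltas": [[0, 0, 0, 1, 0, 0, 0], [0, 0, 0, 1, 0, 0, 0], [0, 0, 0, 0, 0, 0, 0], [0, 0, 0, 0, 0, 0, 0]]}}

```text
clock: 10.58
eef_pos: [0.5515, 0.0518, 0.1605]
tool_rot: [0.669, 0.743, 0.001, 0.001]
ft_force: [-0.9, 0.0, 7.1]
grip_width: 0.011
grasp_force: 60.4
```

Emit:
{"api": "move_arm", "payload": {"deltas": [[0, 0, 0, 1, 0, 0, 0], [0, 0, 0, 1, 0, 0, 0], [0, 0, 0, 0, 0, 0, 0], [0, 0, 0, 0, 0, 0, 0]]}}

```text
clock: 10.92
eef_pos: [0.5516, 0.0518, 0.1585]
tool_rot: [0.669, 0.743, 0.001, 0.001]
ft_force: [-0.7, 0.4, 6.9]
grip_width: 0.011
grasp_force: 60.5
```

Emit:
{"api": "move_arm", "payload": {"deltas": [[0, 0, 0, 1, 0, 0, 0], [0, 0, 0, 1, 0, 0, 0], [0, 0, 0, 0, 0, 0, 0], [0, 0, 0, 0, 0, 0, 0]]}}

```text
clock: 11.25
eef_pos: [0.5514, 0.0517, 0.1559]
tool_rot: [0.669, 0.743, 0.0, 0.0]
ft_force: [1.0, 0.6, 4.2]
grip_width: 0.011
grasp_force: 60.0
```

Emit:
{"api": "move_arm", "payload": {"deltas": [[0, 0, 0, 1, 0, 0, 0], [0, 0, 0, 1, 0, 0, 0], [0, 0, 0, 0, 0, 0, 0], [0, 0, 0, 0, 0, 0, 0]]}}

```text
clock: 11.58
eef_pos: [0.5509, 0.0517, 0.1526]
tool_rot: [0.669, 0.743, -0.0, -0.0]
ft_force: [1.7, -0.3, -0.5]
grip_width: 0.0114
grasp_force: 59.2
```

Emit:
{"api": "move_arm", "payload": {"deltas": [[0, 0, 0, 1, 0, 0, 0], [0, 0, 0, 0, 0, 0, 0], [0, 0, 0, 0, 0, 0, 0]]}}

```text
clock: 11.83
eef_pos: [0.5508, 0.0517, 0.1517]
tool_rot: [0.669, 0.743, -0.0, -0.0]
ft_force: [2.4, -0.2, -3.8]
grip_width: 0.0114
grasp_force: 58.9
```

Emit:
{"api": "move_arm", "payload": {"deltas": [[0, 0, 0, 1, 0, 0, 0], [0, 0, 0, 0, 0, 0, 0], [0, 0, 0, 0, 0, 0, 0]]}}

```text
clock: 12.08
eef_pos: [0.5509, 0.0517, 0.151]
tool_rot: [0.669, 0.743, -0.0, -0.0]
ft_force: [1.9, 1.3, -3.2]
grip_width: 0.0112
grasp_force: 58.9
```

Emit:
{"api": "move_arm", "payload": {"deltas": [[0, 0, 0, 1, 0, 0, 0], [0, 0, 0, 0, 0, 0, 0], [0, 0, 0, 0, 0, 0, 0]]}}

```text
clock: 12.33
eef_pos: [0.5509, 0.0517, 0.1508]
tool_rot: [0.669, 0.743, 0.0, 0.0]
ft_force: [0.1, 1.1, 2.0]
grip_width: 0.011
grasp_force: 59.6
```

```bash
python3 -c "
from h import *
print(list(bot.get_obs())); print([a for a in dir(bot) if a[0]!='_'])"
```

```text
['clock', 'joint_pos', 'joint_vel', 'tau', 'eef_pos', 'tool_rot', 'ft_force', 'ft_torque', 'grasp_force', 'grip_width']
['Unreachable', 'calibration', 'camera', 'get_obs', 'job_done', 'outline_of', 'tip_reach']
```

Emit:
{"api": "move_arm", "payload": {"deltas": [[0, 0, 0, 1, 0, 0, 0], [0, 0, 0, 0, 0, 0, 0], [0, 0, 0, 0, 0, 0, 0]]}}

```text
clock: 12.58
eef_pos: [0.5509, 0.0517, 0.15]
tool_rot: [0.669, 0.743, 0.0, 0.0]
ft_force: [-0.3, -1.5, 4.8]
grip_width: 0.0107
grasp_force: 60.1
```

Emit:
{"api": "move_arm", "payload": {"deltas": [[0, 0, 0, 1, 0, 0, 0], [0, 0, 0, 0, 0, 0, 0], [0, 0, 0, 0, 0, 0, 0]]}}

```text
clock: 12.83
eef_pos: [0.5509, 0.0518, 0.1495]
tool_rot: [0.669, 0.743, 0.0, 0.0]
ft_force: [-1.2, -0.3, 7.8]
grip_width: 0.011
grasp_force: 60.5
```

Emit:
{"api": "move_arm", "payload": {"deltas": [[0, 0, 0, 1, 0, 0, 0], [0, 0, 0, 0, 0, 0, 0], [0, 0, 0, 0, 0, 0, 0]]}}

```text
clock: 13.08
eef_pos: [0.551, 0.0518, 0.149]
tool_rot: [0.669, 0.743, 0.0, 0.0]
ft_force: [-2.5, 0.7, 10.6]
grip_width: 0.0111
grasp_force: 60.9
```

Emit:
{"api": "move_arm", "payload": {"deltas": [[0, 0, 0, -1.5, 0, 0, 0], [0, 0, 0, -1.5, 0, 0, 0], [0, 0, 0, 0, 0, 0, 0], [0, 0, 0, 0, 0, 0, 0]]}}

```text
clock: 13.42
eef_pos: [0.5509, 0.0517, 0.1504]
tool_rot: [0.669, 0.743, 0.0, -0.0]
ft_force: [-0.3, -0.2, 3.5]
grip_width: 0.0109
grasp_force: 59.8
```

Emit:
{"api": "move_arm", "payload": {"deltas": [[0, 0, 0, -1, 0, 0, 0], [0, 2, 0, 0, 0, 0, 0], [0, 3, 0, 0, 0, 0, 0], [0, 4, 0, 0, 0, 0, 0], [0, 4, 0, 0, 0, 0, 0], [0, 4, 0, 0, 0, 0, 0], [0, 4, 0, 0, 0, 0, 0], [0, 2, 0, 0, 0, 0, 0], [0, 1, 0, 0, 0, 0, 0]]}}

```text
clock: 14.17
eef_pos: [0.5482, 0.0763, 0.151]
tool_rot: [0.669, 0.744, -0.0, -0.0]
ft_force: [2.5, -1.5, -3.6]
grip_width: 0.0112
grasp_force: 58.9
```

Emit:
{"api": "move_arm", "payload": {"deltas": [[0, 1, 0, 0, 0, 0, 0], [0, 1, 0, 0, 0, 0, 0], [0, 1, 0, 0, 0, 0, 0]]}}

```text
clock: 14.42
eef_pos: [0.548, 0.0786, 0.1511]
tool_rot: [0.669, 0.743, -0.0, -0.0]
ft_force: [2.1, -2.2, -2.9]
grip_width: 0.0113
grasp_force: 58.9
```

Emit:
{"api": "move_arm", "payload": {"deltas": [[0, 1, 0, 0, 0, 0, 0], [0, 1, 0, 0, 0, 0, 0], [0, 1, 0, 0, 0, 0, 0]]}}

```text
clock: 14.67
eef_pos: [0.5477, 0.0815, 0.1512]
tool_rot: [0.669, 0.743, -0.0, -0.0]
ft_force: [1.2, -2.4, -2.8]
grip_width: 0.0109
grasp_force: 58.9
```

Emit:
{"api": "move_arm", "payload": {"deltas": [[0, 1, 0, 0, 0, 0, 0], [0, 1, 0, 0, 0, 0, 0]]}}

```text
clock: 14.83
eef_pos: [0.5475, 0.0835, 0.1513]
tool_rot: [0.669, 0.743, -0.0, -0.0]
ft_force: [1.7, -2.5, -3.3]
grip_width: 0.0113
grasp_force: 58.9
```

Emit:
{"api": "move_arm", "payload": {"deltas": [[0, 0.7, 0, 0, 0, 0, 0], [0, 0.3, 0, 0, 0, 0, 0]]}}

```text
clock: 15.0
eef_pos: [0.5474, 0.0846, 0.1513]
tool_rot: [0.669, 0.743, -0.0, -0.0]
ft_force: [2.3, -2.5, -3.0]
grip_width: 0.0107
grasp_force: 58.9
```

Emit:
{"api": "move_arm", "payload": {"deltas": [[0, 0.7, 0, 0, 0, 0, 0], [0, 0.3, 0, 0, 0, 0, 0]]}}

```text
clock: 15.17
eef_pos: [0.5474, 0.0856, 0.1513]
tool_rot: [0.669, 0.743, -0.0, -0.0]
ft_force: [1.9, -2.8, -2.6]
grip_width: 0.0111
grasp_force: 58.9
```

Emit:
{"api": "move_arm", "payload": {"deltas": [[0, 0.7, 0, 0, 0, 0, 0], [0, 0.3, 0, 0, 0, 0, 0]]}}

```text
clock: 15.33
eef_pos: [0.5473, 0.086, 0.1513]
tool_rot: [0.669, 0.743, -0.001, 0.001]
ft_force: [1.6, -5.1, -3.6]
grip_width: 0.0112
grasp_force: 58.9
```

Emit:
{"api": "move_arm", "payload": {"deltas": [[0, 0.7, 0, 0, 0, 0, 0], [0, 0.3, 0, 0, 0, 0, 0]]}}

```text
clock: 15.5
eef_pos: [0.5473, 0.0862, 0.1513]
tool_rot: [0.669, 0.743, -0.001, 0.001]
ft_force: [2.2, -7.1, -3.1]
grip_width: 0.0109
grasp_force: 58.9
```

Emit:
{"api": "move_arm", "payload": {"deltas": [[0, 0.7, 0, 0, 0, 0, 0], [0, 0.3, 0, 0, 0, 0, 0], [0, 0, 0, 0, 0, 0, 0]]}}

```text
clock: 15.75
eef_pos: [0.5473, 0.0862, 0.1513]
tool_rot: [0.67, 0.743, -0.002, 0.002]
ft_force: [2.0, -9.7, -2.4]
grip_width: 0.011
grasp_force: 59.0
```

Emit:
{"api": "move_arm", "payload": {"deltas": [[0, 0.7, 0, 0, 0, 0, 0], [0, 0.3, 0, 0, 0, 0, 0], [0, 0, 0, 0, 0, 0, 0]]}}

```text
clock: 16.0
eef_pos: [0.5473, 0.0863, 0.1514]
tool_rot: [0.67, 0.743, -0.002, 0.002]
ft_force: [2.6, -10.3, -2.6]
grip_width: 0.0112
grasp_force: 59.0
```

Emit:
{"api": "move_arm", "payload": {"deltas": [[0, -1, 0, 0.5, 0, 0, 0], [0, -1, 0, 0.3, 0, 0, 0], [0, 0, 0, 0, 0, 0, 0]]}}

```text
clock: 16.25
eef_pos: [0.5475, 0.0861, 0.1512]
tool_rot: [0.669, 0.743, -0.0, 0.001]
ft_force: [1.9, -6.0, 1.0]
grip_width: 0.0111
grasp_force: 59.4
```

Emit:
{"api": "move_arm", "payload": {"deltas": [[0.4, 0, 0, 0, 0, 0, 0], [0.4, 0, 0, 0, 0, 0, 0], [0.4, 0, 0, 0, 0, 0, 0], [0.4, 0, 0, 0, 0, 0, 0], [0.4, 0, 0, 0, 0, 0, 0]]}}

```text
clock: 16.67
eef_pos: [0.5471, 0.0881, 0.1506]
tool_rot: [0.669, 0.743, 0.0, -0.0]
ft_force: [0.6, -0.1, -0.2]
grip_width: 0.0343
grasp_force: 0.0
```

Emit:
{"api": "move_arm", "payload": {"deltas": [[0.4, 0, 0, -10, 0, 0, 0], [0.4, 0, 0, -20, 0, 0, 0], [0.4, 0, 0, -30, 0, 0, 0], [0.4, 0, 0, -30, 0, 0, 0], [0.4, -30, 0, 0, 0, 0, 0], [0.4, -30, -30, 0, 0, 0, 0], [0.4, -30, -30, 0, 0, 0, 0], [0.4, -30, -30, 0, 0, 0, 0], [0.4, -30, -30, 0, 0, 0, 0], [0.4, -30, -30, 0, 0, 0, 0]]}}

```text
clock: 17.5
eef_pos: [0.418, -0.1052, 0.2414]
tool_rot: [0.669, 0.744, 0.0, 0.0]
ft_force: [0.1, -0.7, -0.1]
grip_width: 0.034
grasp_force: 0.0
```

```bash
python3 - <<'E'
from h import *
s=bot.camera("scene"); t=bot.camera("top")
cv2.imwrite("pics/n4.png",np.hstack([cv2.resize(s[140:240,350:450],(400,400),interpolation=3),cv2.resize(t[190:290,170:270],(400,400),interpolation=3)]))
E
```

```text
(no output)
```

View pics/n4.png

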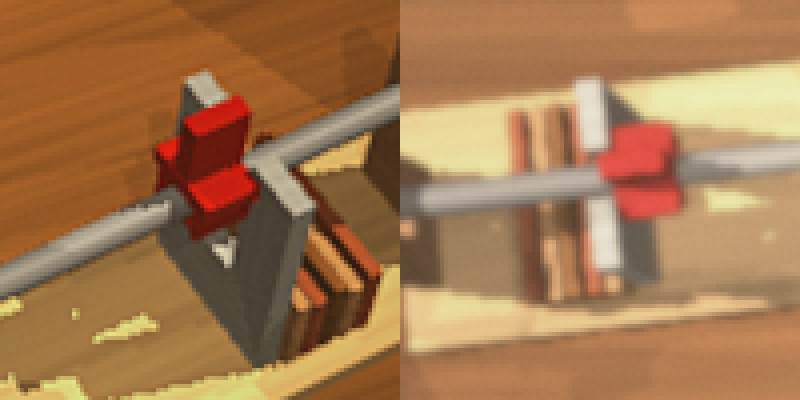

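The clip sits upright on the rod with its crown flush against the plate face, at top crop x≈605–620. The plate is at the same column as before, and the gripper is clear.

```bash
python3 -c "
from workcell import bot
print(bot.job_done())"
```

```text
the job is handed in; nothing more can be done
None
```

The small red clip is snapped onto the rod, slid snug against the end plate and released; the plate looks unmoved in the final picture, force readings peaked at about 11 N, and the job is handed in.

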